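Put four edged lenses on their matching job pads

ROBOT

A 6-joint arm with a two-finger parallel gripper is mounted at the origin on the work surface. World frame = base frame: x ahead of the robot, y to its left, z up, the work surface at z = 0. Lengths are in mm, angles in rad, forces in N, time in s.
With the tool pointing down it reaches from about 275 to 1000 mm from the base axis. Payload 8.4 kg.
Tool frame: the origin (TCP) lies midway between the tips of the shut fingers; the grasp point (between the pads) lies 19 mm behind it; z points along the fingers, y is the line along which they close (so a half turn about z gives the same grasp; the last joint's range is limited). The gripper opens to 85 mm and grips with 20 to 120 N. Pads are 22 mm wide; open, the fingers measure 114 mm over their backs; the gripper's body (76 mm by 85 mm) begins 54 mm behind the grasp point. The pads swing forward as they close: fully open they stand 13 mm farther back than shut.
Start: joints at [1.218, 0.353, 1.633, -0, 1.155, -0.002], TCP at [214.779, 586.939, 231.281] pointing down, gripper open.
Joint ranges: [-2.63, 2.63], [-0.92, 2.1], [0.06, 2.66], [-1.3, 4.44], [0, 2.69], [-3.02, 3.02]. Speed limits (rad/s): [2.22, 2.22, 2.79, 3.14, 3.14, 3.14].

INTERFACE

Orientations are given as [roll, pitch, yaw] about the fixed x, y, z axes, in that order (R = Rz(yaw) Ry(pitch) Rx(roll)).
In Python, from rig import r gives the robot as it stands.
- The arm moves only by the shell command python3 -m inch 'ROWS' [OPENING] [FORCE]. ROWS is JSON, a list that holds one entry, the list of rows, each a list of 6 numbers: the shift along the tool's x, y, z scaled (see below), then the turn, a rotation vector about the tool's x, y, z scaled (see below). In form: [[[tx, ty, tz, wx, wy, wz], ...]]. A call has 1 to 8 rows; each row is the pose to reach, as a shift and turn from the pose commanded when the call began, along the tool's axes at that moment, turning the shorter way round; what a row does not reach only later rows make up. The controller multiplies each number of a shift by 20 cm and each number of a turn by pi rad. A row lasts 1/12 s, in which the tool goes at most 41.7 mm and 7.16 degrees, less where a joint would pass 70% of its speed; a pose out of reach is approached as far as the arm can. A call with a number of a shift or a turn outside -1 to 1 is refused whole. A call with a gripper value outside its range is refused whole. OPENING is the gripper's target within -1 to 1 (fully open at 1, half-way at 0, shut at -1), set as the call begins (- or left out, the last holds). The fingers move at their own pace and stop on an object; FORCE is the grip in N (left out, the last holds). Time passes only in rows, so rows that repeat a pose let the fingers close. It gives the time, the measured TCP pose, the force, the opening and the grip force at its end, in the units of the state.
- r.sense(): the state, without advancing time (a new reading comes with each control period).
- r.grab_frame(name): name is "scene" or "side" or "wrist"; returns the picture (480x640x3 uint8, red, green, blue); there is no depth.
- r.camera_info(name): a dict with "K" (3x3 intrinsics, pixels), "rvec" (rotation vector, rad) and "tvec" (3), from world to camera coordinates, as OpenCV has them; the wrist camera has in their place "mount" (4x4, takes a point from camera to tool coordinates, whose origin is the TCP and whose axes are the flange's). Camera axes: x right, y down, z forward; pixel columns grow to the right and rows downward; lengths in mm; the calibration is good to about 2 mm. A picture is of the moment at which its call begins: read the wrist's pose just before it. camera_info takes no time and is no camera call.
- r.sign_off(): hands the job in; it is judged then, once.
The state is a dict: "clock": time; "qpos": joint angles; "qvel": joint speeds; "joint_efforts": joint torques, N m; "eef_pos": TCP position; "tcp_rot": TCP orientation; "contact_force": force on the tool from outside, world axes, zero at the start; "wrist_torque": the same for the moment, N m; "opening": opening from 0.0 (shut) to 1.0 (fully open); "grasp_force": force on a finger pad.
Only numpy, scipy, OpenCV 4.12 (cv2) and the standard library are available. Lean on these libraries where they do the work, as an engineer would, in place of code of your own. Each camera call takes 0.05 s, during which the arm holds its last target. There are 200 camera calls.

TASK

Four dark lenses have come off the edger with their metal blocks still on. Put each one on the job pad that bears its own shape, lying flat with the block up, centred on the pale silhouette and turned to match it, the half-moon with its straight edge over the silhouette's straight edge. Let go of them all.

Things in the scene. Friction and masses are not known exactly. Their poses are not given: they have to be found in the camera images.
- lens_round_center (a point): Centre, half-way up (15 mm above its underside), of a ROUND lens, 54 mm in diameter. Loose, about 45 g, dark, 4 mm thick, flat on the table (z = 0). On its middle stands its handle, an aluminium block 22 mm along x, 14 mm along y, from 4 to 30 mm above the underside: pinch it across y. z is up.
- lens_square_center (a point): Centre, half-way up (15 mm above its underside), of a SQUARE lens, 50 x 50 mm. Loose, about 45 g, dark, 4 mm thick, flat on the table (z = 0). On its middle stands its handle, an aluminium block 22 mm along x, 14 mm along y, from 4 to 30 mm above the underside: pinch it across y. z is up.
- lens_slim_center (a point): Centre, half-way up (15 mm above its underside), of a SLIM RECTANGULAR lens, 62 mm along x, 28 mm along y. Loose, about 45 g, dark, 4 mm thick, flat on the table (z = 0). On its middle stands its handle, an aluminium block 22 mm along x, 14 mm along y, from 4 to 30 mm above the underside: pinch it across y. z is up.
- lens_half_center (a point): Centre, half-way up (15 mm above its underside), of a HALF-MOON lens, 64 mm along x, 40 mm along y: a straight edge on its +y side, a half-circle of radius 32 mm towards -y. Loose, about 45 g, dark, 4 mm thick, flat on the table (z = 0). On its middle stands its handle, an aluminium block 22 mm along x, 14 mm along y, from 4 to 30 mm above the underside: pinch it across y. z is up.
- target_round (a point): Centre of the pale silhouette for the round lens, on the upper face (4 mm above the table) of a fixed dark rubber pad, 96 mm along x, 80 mm along y. The silhouette has the outline of that lens, drawn 2 mm larger all round, with the same axes. z is up.
- target_square (a point): Centre of the pale silhouette for the square lens, on the upper face (4 mm above the table) of a fixed dark rubber pad, 96 mm along x, 80 mm along y. The silhouette has the outline of that lens, drawn 2 mm larger all round, with the same axes. z is up.
- target_slim (a point): Centre of the pale silhouette for the slim rectangular lens, on the upper face (4 mm above the table) of a fixed dark rubber pad, 96 mm along x, 80 mm along y. The silhouette has the outline of that lens, drawn 2 mm larger all round, with the same axes. z is up.
- target_half (a point): Centre of the pale silhouette for the half-moon lens, on the upper face (4 mm above the table) of a fixed dark rubber pad, 96 mm along x, 80 mm along y. The silhouette has the outline of that lens, drawn 2 mm larger all round, with the same axes (straight edge on its +y side; the origin is where the block's centre belongs, 20 mm from the lens's straight edge). z is up.
- lens_half_edge (a point): Middle of the straight edge of the half-moon lens, half-way through its 4 mm thickness, 20 mm along +y from the block's centre.
- target_half_edge (a point): Point of the half-moon silhouette, on the pad's upper face, 20 mm along +y from its centre, where the middle of the lens's straight edge belongs.
Not all that is in view belongs to the job. Leave any red look-alike of the part that bears lens_round_center alone.

How it is judged:
By the outcome, as a careful person would: the job done as asked, in the order asked, and still so for the second after the job is handed in, with the robot touching nothing.
It also fails if it takes over 90 s, if anything falls off the work surface, if the arm or the gripper's body presses on something with over 40 N, if the wrist force passes 120 N, or if a joint passes its speed limit or range.

## Working session

There is one attempt and no reset: what is moved stays moved. The work goes in short steps, Python scripts to look and compute and a shell command to move; the robot and the scene stay as the last step left them, time stands still between calls to the robot, and variables do not carry over. Pictures are saved under pics/ and viewed, at most 18 in all, crops included, and the job is handed in when it is done.

```bash
ls; mkdir -p pics
python3 - <<'E'
from rig import r
import cv2
print(r.sense())
for n in ["scene","side","wrist"]:
    print(n,r.camera_info(n))
    cv2.imwrite(f"pics/{n}0.png",r.grab_frame(n)[:,:,::-1])
E
```

```text
pics
{'clock': 0.0, 'qpos': array([ 1.21762911e+00,  3.53627978e-01,  1.63415617e+00, -8.35318749e-06,
        1.15521710e+00, -2.37604496e-03]), 'qvel': array([-0.00027434, -0.00012284, -0.00025505, -0.00051091, -0.00045424,
        0.00110051]), 'joint_efforts': array([ 3.53494454e-05, -6.05241323e+01, -3.42077458e+01,  2.54903989e-04,
        9.02288826e-03,  3.44624894e-06]), 'eef_pos': array([214.59313463, 586.47901625, 230.56486147]), 'tcp_rot': array([-3.14018405e+00,  4.29053492e-06,  2.79080486e+00]), 'contact_force': array([-0.42630132, -0.67054613,  0.25756067]), 'wrist_torque': array([ 0.0508883 ,  0.00950836, -0.03062222]), 'grasp_force': 0.0, 'opening': 1.0005012498346921}
scene {'K': array([[518.40480163,   0.        , 322.23377528],
       [  0.        , 518.40480163, 246.60748068],
       [  0.        ,   0.        ,   1.        ]]), 'rvec': array([ 1.34290019,  2.00969983, -1.05656592]), 'tvec': array([ 220.3105296 , -237.69626061, 1317.45388934])}
side {'K': array([[448.84185937,   0.        , 321.94051971],
       [  0.        , 448.84185937, 244.39054626],
       [  0.        ,   0.        ,   1.        ]]), 'rvec': array([ 0.62687414, -2.74434389,  0.99576957]), 'tvec': array([511.16018529, 217.5191507 , 569.98842976])}
wrist {'K': array([[369.23025973,   0.        , 320.07893896],
       [  0.        , 369.23025973, 238.67054903],
       [  0.        ,   0.        ,   1.        ]]), 'mount': array([[ 8.11555318e-04, -9.62861417e-01, -2.69994874e-01,
         6.89035082e+01],
       [ 9.99999433e-01,  5.95138170e-04,  8.83421494e-04,
         1.63767712e-02],
       [-6.89928216e-04, -2.69995438e-01,  9.62861354e-01,
        -1.42152658e+02],
       [ 0.00000000e+00,  0.00000000e+00,  0.00000000e+00,
         1.00000000e+00]])}
```

View pics/scene0.png

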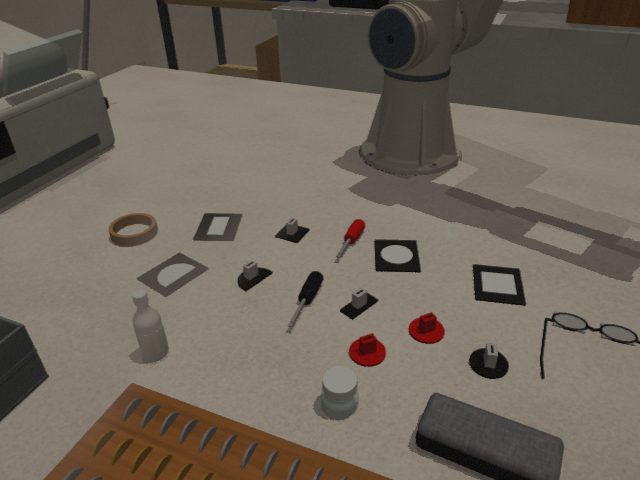

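View pics/side0.png

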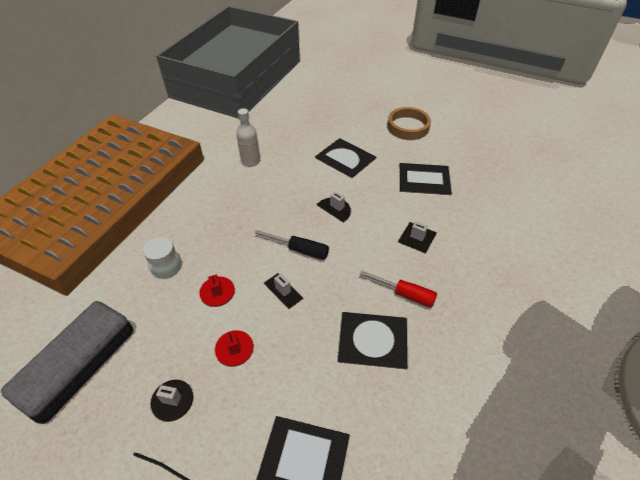

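View pics/wrist0.png

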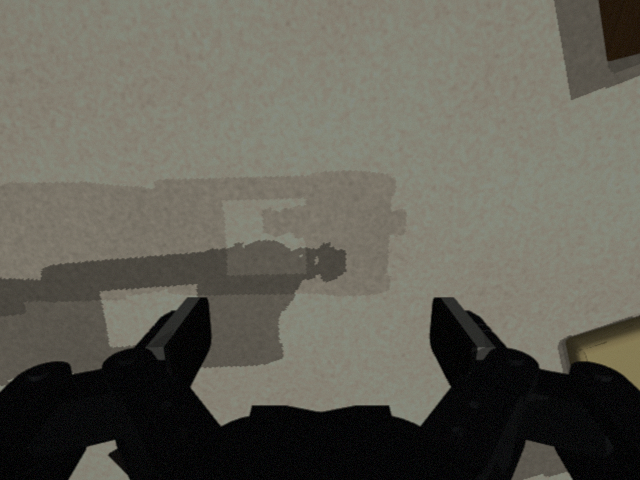

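Scene view: lenses are square (292,231), half-moon (254,274), slim (359,303) and round (489,362). The red look-alikes are at (367,350) and (427,329). Pads are slim (218,227), half (174,273), round (397,255) and square (498,284). The side view agrees; the wrist view shows only bare table.

```bash
cat > h.py <<'E'
import cv2, numpy as np
from rig import r
from scipy.spatial.transform import Rotation as R
def cam(n,s=None):
    c=r.camera_info(n)
    if n!="wrist":
        M=cv2.Rodrigues(c["rvec"])[0]; return c["K"],M.T,-M.T@c["tvec"]
    T=R.from_euler("xyz",s["tcp_rot"]).as_matrix(); m=c["mount"]
    return c["K"],T@m[:3,:3],T@m[:3,3]+s["eef_pos"]
def cast(cm,px,z):
    K,A,o=cm; px=np.asarray(px,float).reshape(-1,2)
    d=np.c_[px,np.ones(len(px))]@np.linalg.inv(K).T@A.T
    return (o+d*((z-o[2])/d[:,2])[:,None])[:,:2]
def rect(P):
    """world outline -> centre, long, short, yaw of long axis (deg, 0..180), centroid offset along the short axis"""
    h=cv2.convexHull(P.astype(np.float32)); b=cv2.boxPoints(cv2.minAreaRect(h))
    e=[b[1]-b[0],b[2]-b[1]]; L=[np.linalg.norm(v) for v in e]; i=int(np.argmax(L))
    m=cv2.moments(h); c=np.array([m["m10"],m["m01"]])/m["m00"]; ce=b.mean(0)
    yaw=np.degrees(np.arctan2(e[i][1],e[i][0]))%180
    s=np.array([-np.sin(np.radians(yaw)),np.cos(np.radians(yaw))])
    return np.round([*ce,L[i],L[1-i],yaw,(c-ce)@s],1)
def hole_or_outer(mask,seed,zs,cm,hole):
    cs,hi=cv2.findContours(mask,cv2.RETR_CCOMP,cv2.CHAIN_APPROX_NONE)
    best=[(cv2.contourArea(c),c,i) for i,c in enumerate(cs) if hi[0][i][3]<0 and cv2.pointPolygonTest(cv2.convexHull(c),seed,False)>=0]
    a,c,i=max(best,key=lambda t:t[0]) ; out=[rect(cast(cm,c,zs))]
    if hole:
        hs=[c for j,c in enumerate(cs) if hi[0][j][3]==i]
        if hs: out.append(rect(cast(cm,max(hs,key=cv2.contourArea),zs)))
    return out
E
python3 - <<'E'
from h import *
S={"scene":dict(sq=(292,236),half=(254,279),slim=(359,307),rnd=(489,366),Pslim=(218,227),Phalf=(174,273),Prnd=(397,255),Psq=(498,284)),
"side":dict(sq=(417,240),half=(334,207),slim=(283,292),rnd=(172,402),Pslim=(425,178),Phalf=(345,157),Prnd=(374,340),Psq=(303,455))}
for n in S:
    im=cv2.imread(f"pics/{n}0.png"); g=im.max(2); cm=cam(n)
    for k,p in S[n].items():
        t=125 if n=="scene" and k in("Pslim","Phalf") else 70
        try: print(n,k,*hole_or_outer((g<t).astype(np.uint8),p,4,cm,k[0]=="P"))
        except Exception as e: print(n,k,"fail",e)
E
```

```text
scene sq [ 445.2 -115.6   54.    51.5  176.4   -0.6]
scene half [ 596.7 -124.7   66.2   48.8  163.8   -5.1]
scene slim [595.8  74.   64.8  38.4 157.5  -2.6]
scene rnd [ 6.452e+02  2.896e+02  5.490e+01  5.300e+01  1.770e+02 -1.000e-01]
scene Pslim [-586.8 -724.9 3758.  2562.7  108.   246. ] [2.728e+02 3.658e+02 1.109e+02 7.390e+01 7.340e+01 3.000e-01]
scene Phalf [ 6.408e+02 -2.557e+02  1.004e+02  8.410e+01  1.655e+02 -1.000e-01] [ 638.4 -258.2   69.8   46.7  165.3   -3.1]
scene Prnd [4.418e+02 9.520e+01 9.960e+01 7.940e+01 1.980e+01 2.000e-01] [ 4.378e+02  9.500e+01  6.290e+01  6.160e+01  2.170e+01 -4.000e-01]
scene Psq [4.577e+02 2.780e+02 9.960e+01 7.970e+01 1.200e+01 2.000e-01] [453.8 278.2  61.2  59.   12.1   0. ]
side sq [ 4.452e+02 -1.158e+02  5.170e+01  4.890e+01  8.600e+01  1.000e-01]
side half [ 597.2 -121.7   63.8   40.1  163.7   -3.1]
side slim [5.971e+02 7.790e+01 6.210e+01 2.700e+01 1.568e+02 3.000e-01]
side rnd [6.439e+02 2.892e+02 5.320e+01 5.220e+01 1.650e+02 1.000e-01]
side Pslim [ 478.6 -264.1   92.7   80.7   19.4    0. ] [ 4.791e+02 -2.671e+02  7.140e+01  4.050e+01  1.950e+01 -1.000e-01]
side Phalf [ 6.402e+02 -2.561e+02  9.450e+01  8.040e+01  1.654e+02 -2.000e-01] [ 641.8 -259.5   74.1   51.2  165.1   -3.1]
side Prnd [441.8  94.6  94.   79.6  19.5   0. ] [4.420e+02 9.330e+01 6.080e+01 6.050e+01 1.567e+02 1.000e-01]
side Psq [458.4 275.2  94.6  74.6  12.1  -5.3]
```

```bash
cat > plan.py <<'E'
import sys
from h import *
# python3 plan.py x y z yaw_deg [x y z yaw ...] : rows for successive poses, split in legs
s=r.sense(); p=s["eef_pos"]; A=R.from_euler("xyz",s["tcp_rot"])
v=[float(a) for a in sys.argv[1:]]
for i in range(0,len(v),4):
    q=np.array(v[i:i+3]); B=R.from_euler("xyz",[np.pi,0,np.radians(v[i+3])])
    t=A.inv().apply(q-p); n=max(1,int(np.ceil(max(np.abs(t).max()/199,np.linalg.norm(t)/330))))
    w=(A.inv()*B).as_rotvec(); N=max(np.linalg.norm(t)/41.7,np.degrees(np.linalg.norm(w))/7.16)
    print("to",v[i:i+4],"legs",n,"rows total %.1f"%N,"leg shift",np.round(t/n/200,4),"turn(all)",np.round(w/np.pi,4))
    p,A=q,B
E
python3 plan.py 540 180 230 160 560 -140 230 160
```

```text
to [540.0, 180.0, 230.0, 160.0] legs 3 rows total 12.5 leg shift [-0.7421 -0.45    0.0017] turn(all) [-0.0003 -0.     -0.0006]
to [560.0, -140.0, 230.0, 160.0] legs 2 rows total 7.7 leg shift [-0.3206 -0.7347 -0.    ] turn(all) [0. 0. 0.]
```

```bash
python3 -m inch '[[[-0.742,-0.45,0,0,0,0],[-0.742,-0.45,0,0,0,0],[-0.742,-0.45,0,0,0,0],[-0.742,-0.45,0,0,0,0],[-0.742,-0.45,0,0,0,0]]]' 1 60
python3 -m inch '[[[-0.742,-0.45,0,0,0,0],[-0.742,-0.45,0,0,0,0],[-0.742,-0.45,0,0,0,0],[-0.742,-0.45,0,0,0,0],[-0.742,-0.45,0,0,0,0]]]'
python3 -m inch '[[[-0.742,-0.45,0,0,0,0],[-0.742,-0.45,0,0,0,0],[-0.742,-0.45,0,0,0,0],[-0.742,-0.45,0,0,0,0],[-0.742,-0.45,0,0,0,0],[-0.742,-0.45,0,0,0,0],[-0.742,-0.45,0,0,0,0]]]'
cat > snap.py <<'E'
import sys
from h import *
import pickle
s=r.sense(); im=r.grab_frame("wrist"); n=sys.argv[1]
cv2.imwrite(f"pics/{n}.png",im[:,:,::-1]); pickle.dump(s,open(f"pics/{n}.pkl","wb")); print(s["clock"],s["eef_pos"],s["tcp_rot"],abs(s["qvel"]).max())
E
python3 snap.py wA
python3 -m inch '[[[-0.32,-0.735,0,0,0,0],[-0.32,-0.735,0,0,0,0],[-0.32,-0.735,0,0,0,0],[-0.32,-0.735,0,0,0,0]]]'
python3 -m inch '[[[-0.32,-0.735,0,0,0,0],[-0.32,-0.735,0,0,0,0],[-0.32,-0.735,0,0,0,0],[-0.32,-0.735,0,0,0,0],[-0.32,-0.735,0,0,0,0],[-0.32,-0.735,0,0,0,0]]]'
python3 snap.py wB
```

```text
clock: 0.57
eef_pos: [325.7, 446.9, 231.0]
tcp_rot: [-3.139, 0.001, 2.789]
contact_force: [-0.4, 0.1, -0.7]
opening: 0.997
grasp_force: 0.0
clock: 0.98
eef_pos: [434.5, 311.8, 231.2]
tcp_rot: [-3.14, 0.002, 2.788]
contact_force: [-0.7, 0.3, -0.0]
opening: 1.001
grasp_force: 0.0
clock: 1.57
eef_pos: [539.8, 180.5, 230.9]
tcp_rot: [-3.141, -0.001, 2.789]
contact_force: [0.4, -0.5, 0.3]
opening: 0.999
grasp_force: 0.0
1.5667 [539.75123765 180.47791874 230.91871026] [-3.14146982e+00 -1.05490899e-03  2.78934514e+00] 0.032815945423614636
clock: 1.95
eef_pos: [548.8, 20.3, 231.3]
tcp_rot: [-3.142, -0.0, 2.794]
contact_force: [0.4, 0.1, -0.7]
opening: 1.001
grasp_force: 0.0
clock: 2.45
eef_pos: [559.1, -139.6, 231.2]
tcp_rot: [3.141, -0.0, 2.79]
contact_force: [-0.3, 0.4, -1.0]
opening: 0.999
grasp_force: 0.0
2.45 [ 559.07941874 -139.59327897  231.19022637] [ 3.14124567e+00 -3.89377253e-04  2.78955472e+00] 0.040800493891041914
```

View pics/wA.png

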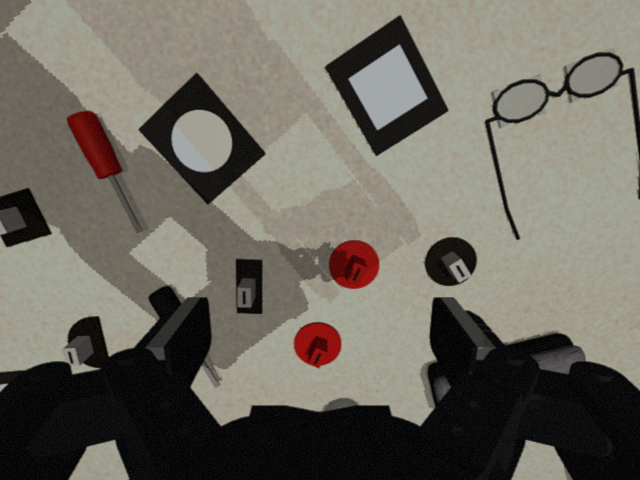

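View pics/wB.png

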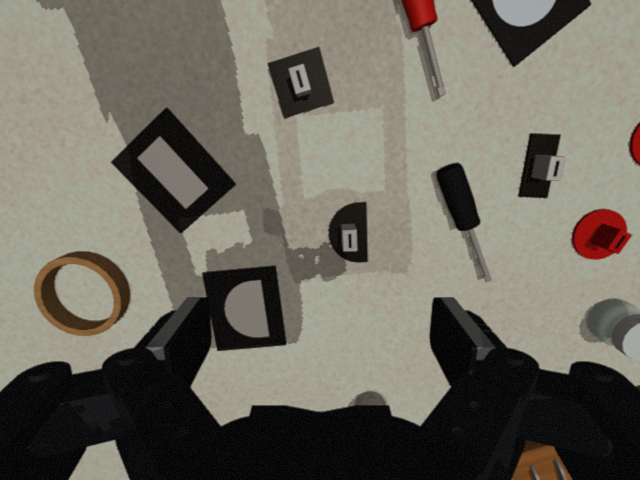

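wA shows the round pad (203,140), square pad (387,88), slim lens (250,288), round lens (450,262) and reds at (354,264) and (318,344). wB shows the square lens (300,80), half lens (350,234) with its flat side right, half pad (248,308) with its flat side right, and slim pad (173,170).

```bash
cat > meas.py <<'E'
from h import *
import pickle
def load(n): return cv2.imread(f"pics/{n}.png"),cam("wrist",pickle.load(open(f"pics/{n}.pkl","rb")))
def block(im,cm,seed,rad=22,t=120,z=30):
    g=im.max(2); m=np.zeros_like(g); cv2.circle(m,seed,rad,255,-1); m=((g>t)&(m>0)).astype(np.uint8)
    m=cv2.morphologyEx(m,cv2.MORPH_CLOSE,np.ones((3,3),np.uint8))
    cs,_=cv2.findContours(m,cv2.RETR_EXTERNAL,cv2.CHAIN_APPROX_NONE)
    return rect(cast(cm,max(cs,key=cv2.contourArea),z))
E
python3 - <<'E'
from meas import *
D={"wA":dict(Prnd=(203,140),Psq=(387,88),slim=(246,270),rnd=(440,255)),"wB":dict(sq=(320,80),half=(342,215),Pslim=(173,170),Phalf=(248,305))}
for n in D:
    im,cm=load(n); g=im.max(2)
    for k,p in D[n].items():
        print(n,k,*hole_or_outer((g<65).astype(np.uint8),p,4,cm,k[0]=="P"))
im,cm=load("wA")
c=np.hstack([cv2.resize(im[y-30:y+30,x-30:x+30],(390,390),interpolation=cv2.INTER_CUBIC) for x,y in[(452,265),(247,290)]]); 
im2,cm2=load("wB"); c2=np.hstack([cv2.resize(im2[y-30:y+30,x-30:x+30],(390,390),interpolation=cv2.INTER_CUBIC) for x,y in[(300,82),(349,236)]])
cv2.imwrite("pics/crop1.png",cv2.resize(np.vstack([c,c2]),(600,600)))
E
```

```text
wA Prnd [4.411e+02 9.550e+01 9.490e+01 7.890e+01 1.950e+01 1.000e-01] [ 4.406e+02  9.470e+01  5.980e+01  5.980e+01  1.125e+02 -2.000e-01]
wA Psq [ 4.572e+02  2.776e+02  9.460e+01  7.890e+01  1.200e+01 -1.000e-01] [457.1 278.2  56.9  56.7 102.   -0. ]
wA slim [595.9  78.5  63.2  27.5 156.4  -0. ]
wA rnd [642.2 289.1  52.8  52.1 111.9  -0.7]
wB sq [ 444.5 -116.5   49.6   49.   176.1   -0. ]
wB half [ 595.4 -122.4   63.2   38.4  161.8   -2.3]
wB Pslim [ 478.1 -263.8   95.3   79.5   19.8    0. ] [ 4.782e+02 -2.648e+02  6.800e+01  3.430e+01  2.000e+01  1.000e-01]
wB Phalf [ 754.6 -210.9  811.8  286.9   69.8  -26.7] [ 639.9 -257.    71.1   47.   165.6   -3. ]
```

View pics/crop1.png

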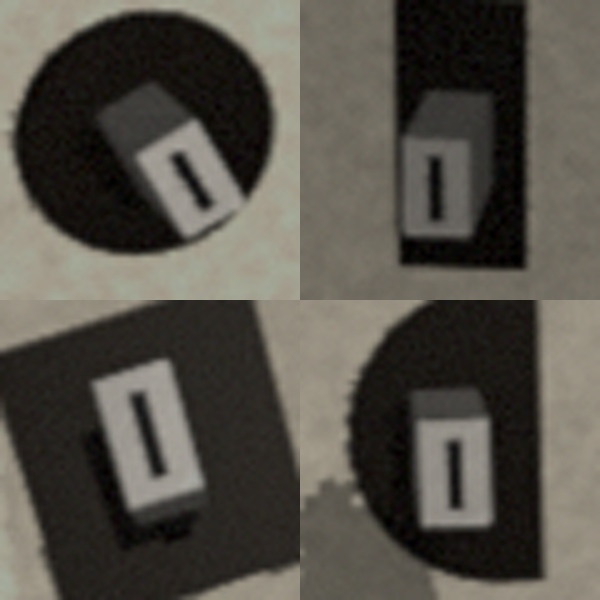

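The crops show all four block slots. Relative to the tool's x axis the round block is turned about 31°, the square about 16°, and the slim and half about 0°. I'll start with the half-moon.

```bash
python3 plan.py 596 -122 100 163
```

```text
to [596.0, -122.0, 100.0, 163.0] legs 1 rows total 3.3 leg shift [-0.1459  0.1406  0.6555] turn(all) [ 0.0002 -0.0002 -0.0172]
```

```bash
python3 -m inch '[[[-0.146,0.141,0.656,0,0,-0.017],[-0.146,0.141,0.656,0,0,-0.017],[-0.146,0.141,0.656,0,0,-0.017],[-0.146,0.141,0.656,0,0,-0.017],[-0.146,0.141,0.656,0,0,-0.017],[-0.146,0.141,0.656,0,0,-0.017],[-0.146,0.141,0.656,0,0,-0.017]]]' 0
python3 snap.py hL
python3 - <<'E'
from meas import *
s=r.sense(); im,cm=load("hL"); K,A,o=cm
for z in(4,30):
    q=A.T@(np.array([596,-122,z])-o); print(z,K@q/q[2])
E
```

```text
clock: 3.08
eef_pos: [597.3, -122.8, 102.3]
tcp_rot: [3.141, 0.002, 2.845]
contact_force: [-0.9, -0.3, -0.1]
opening: 0.5
grasp_force: 0.0
3.0833 [ 597.34305025 -122.77842378  102.27374341] [3.14135355e+00 2.44199229e-03 2.84521209e+00] 0.015477597443264768
4 [320.17616983 238.27943257   1.        ]
30 [320.22822403 249.87772218   1.        ]
```

View pics/hL.png

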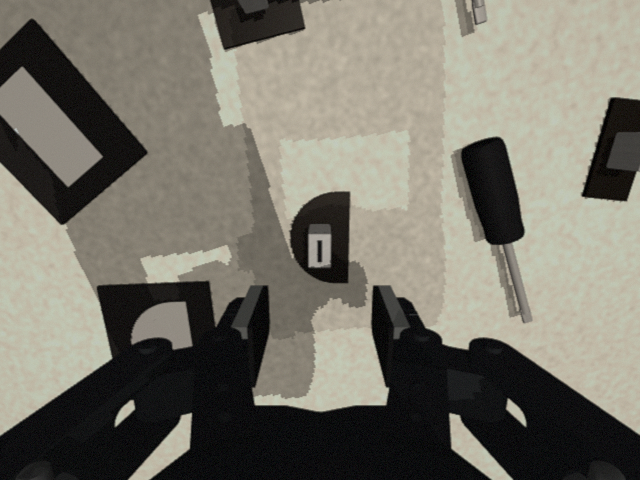

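The half lens sits mid-frame at (320,238) with its flat edge at x=349. The block top at (319,248) is where it was predicted.

```bash
cat >> meas.py <<'E'
def lens(n,seed,bseed=None,hole=False,t=65,tb=130):
    im,cm=load(n); print(n,*hole_or_outer((im.max(2)<t).astype(np.uint8),seed,4,cm,hole))
    if bseed: print(" block",block(im,cm,bseed,t=tb,rad=30))
E
python3 - <<'E'
from meas import *
lens("hL",(310,210),(319,248))
E
python3 plan.py 596 -122 9 162.5; python3 -c "
from rig import r;print(r.sense()['eef_pos'])"
```

```text
hL [ 596.3 -122.8   63.3   39.   164.2   -2.5]
 block [ 5.961e+02 -1.225e+02  2.050e+01  1.280e+01  1.626e+02  2.000e-01]
to [596.0, -122.0, 9.0, 162.5] legs 1 rows total 2.2 leg shift [0.0104 0.0032 0.468 ] turn(all) [0.0001 0.001  0.0027]
[ 597.49907296 -123.16527263  102.59774606]
```

```bash
python3 -m inch '[[[0.007,0.001,0.3,0,0,-0.004],[0.007,0.001,0.468,0,0,-0.004],[0.007,0.001,0.468,0,0,-0.004],[0.007,0.001,0.468,0,0,-0.004],[0.007,0.001,0.468,0,0,-0.004]]]'
python3 -m inch '[[[0,0,0,0,0,0],[0,0,0,0,0,0],[0,0,0,0,0,0],[0,0,0,0,0,0],[0,0,0,0,0,0],[0,0,0,0,0,0]]]' -1 40
python3 -m inch '[[[0,0,-0.2,0,0,0],[0,0,-0.2,0,0,0],[0,0,-0.2,0,0,0]]]'
python3 plan.py 639.9 -256.5 100 165.4
```

```text
clock: 3.55
eef_pos: [595.8, -123.0, 8.1]
tcp_rot: [3.142, 0.001, 2.856]
contact_force: [0.6, -0.0, 0.4]
opening: 0.5
grasp_force: 0.0
clock: 4.05
eef_pos: [596.9, -123.1, 9.0]
tcp_rot: [3.141, 0.004, 2.857]
contact_force: [-0.7, -0.3, 8.3]
opening: 0.156
grasp_force: 40.5
clock: 4.3
eef_pos: [597.4, -123.1, 49.8]
tcp_rot: [3.141, 0.006, 2.857]
contact_force: [-0.4, -1.1, -0.6]
opening: 0.154
grasp_force: 39.3
to [639.9, -256.5, 100.0, 165.4] legs 1 rows total 3.6 leg shift [-0.3929 -0.5801 -0.2492] turn(all) [ 0.0001  0.0018 -0.0096]
```

```bash
python3 -m inch '[[[-0.393,-0.58,-0.25,0,0,-0.01],[-0.393,-0.58,-0.25,0,0,-0.01],[-0.393,-0.58,-0.25,0,0,-0.01],[-0.393,-0.58,-0.25,0,0,-0.01],[-0.393,-0.58,-0.25,0,0,-0.01],[-0.393,-0.58,-0.25,0,0,-0.01],[-0.393,-0.58,-0.25,0,0,-0.01]]]'
python3 snap.py hP
```

```text
clock: 4.88
eef_pos: [637.0, -255.3, 95.8]
tcp_rot: [3.141, -0.002, 2.888]
contact_force: [0.1, 0.1, -0.7]
opening: 0.155
grasp_force: 39.4
4.8833 [ 636.95735131 -255.33123394   95.79249322] [ 3.14105810e+00 -1.67955173e-03  2.88776137e+00] 0.016484652093489604
```

View pics/hP.png

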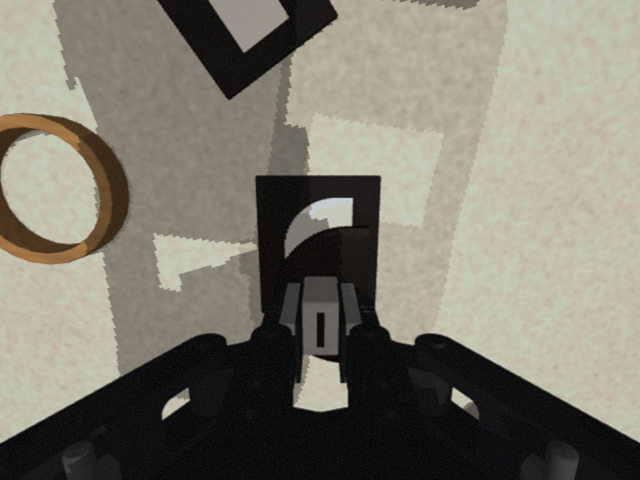

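The half lens is in hand and hangs level. The pad's near corners are at (256,177) and (380,177), so I'll check the pad centre from them.

```bash
python3 - <<'E'
from meas import *
im,cm=load("hP"); g=cv2.GaussianBlur(im.max(2),(3,3),0).astype(int)
L=[(np.argmax(g[y,200:320]<70)+199.5,y) for y in range(185,300,5)]; Rr=[(np.argmax(g[y,330:450]>70)+329.5,y) for y in range(185,290,5)]
T=[(x,np.argmax(g[140:220,x]<70)+139.5) for x in range(264,374,5)]
W=[cast(cm,p,4) for p in (L,Rr,T)]
f=[cv2.fitLine(w.astype(np.float32),cv2.DIST_HUBER,0,.01,.01).ravel() for w in W]
print([np.round(np.degrees(np.arctan2(a[1],a[0]))%180,1) for a in f])
def X(a,b): t=np.linalg.solve(np.c_[a[:2],-b[:2]],b[2:]-a[2:]); return a[2:]+t[0]*a[:2]
a,b=X(f[0],f[2]),X(f[1],f[2]); u=(b-a)/np.linalg.norm(b-a); n=np.array([u[1],-u[0]]); 
print(a,b,np.linalg.norm(b-a),(a+b)/2+48*n,(a+b)/2-48*n)
E
python3 plan.py 640 -256.4 40 165.4
```

```text
[np.float32(165.2), np.float32(24.7), np.float32(74.8)]
[ 582.8802  -283.28958] [ 591.4645  -251.69508] 32.73992 [ 633.49304 -280.07776] [ 540.8517  -254.90692]
to [640.0, -256.4, 40.0, 165.4] legs 1 rows total 1.3 leg shift [-0.0176 -0.0036  0.2782] turn(all) [ 0.0002 -0.0007  0.0005]
```

```bash
python3 -m inch '[[[-0.018,-0.003,0.3,0,0,0],[-0.018,-0.003,0.3,0,0,0],[-0.018,-0.003,0.3,0,0,0],[-0.018,-0.003,0.3,0,0,0],[-0.018,-0.003,0.3,0,0,0]]]'
python3 plan.py 640.4 -256.8 13.5 165.3
```

```text
clock: 5.35
eef_pos: [641.7, -256.9, 37.4]
tcp_rot: [-3.142, 0.001, 2.889]
contact_force: [-0.1, -0.6, 0.2]
opening: 0.153
grasp_force: 39.3
to [640.4, -256.8, 13.5, 165.3] legs 1 rows total 0.6 leg shift [ 0.0066 -0.0009  0.1194] turn(all) [-0.      0.0002  0.0013]
```

```bash
python3 -m inch '[[[0.006,-0.001,0.12,0,0,0],[0.006,-0.001,0.12,0,0,0],[0.006,-0.001,0.12,0,0,0],[0.006,-0.001,0.12,0,0,0]]]'
python3 -m inch '[[[0,0,0,0,0,0],[0,0,0,0,0,0],[0,0,0,0,0,0],[0,0,0,0,0,0]]]' 0
python3 -m inch '[[[0,0,-0.45,0,0,0],[0,0,-0.45,0,0,0],[0,0,-0.45,0,0,0],[0,0,-0.45,0,0,0]]]'
python3 snap.py hD
```

```text
clock: 5.68
eef_pos: [640.3, -257.4, 13.8]
tcp_rot: [-3.142, 0.001, 2.888]
contact_force: [-0.1, 0.0, -1.2]
opening: 0.152
grasp_force: 39.8
clock: 6.02
eef_pos: [640.1, -257.5, 12.8]
tcp_rot: [-3.142, 0.0, 2.888]
contact_force: [-0.2, -0.2, 0.3]
opening: 0.503
grasp_force: 0.0
clock: 6.35
eef_pos: [642.5, -258.4, 106.6]
tcp_rot: [-3.141, 0.007, 2.888]
contact_force: [0.7, -0.1, -0.0]
opening: 0.504
grasp_force: 0.0
6.35 [ 642.49440616 -258.43825306  106.63877447] [-3.14069513  0.00676711  2.88811552] 0.05122640519151883
```

View pics/hD.png

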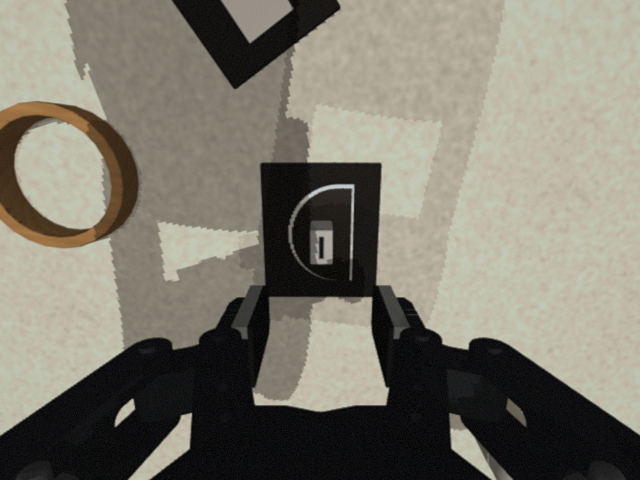

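The half-moon is on its silhouette with an even rim, allowing for parallax. The square lens is next.

```bash
python3 plan.py 444.8 -116.1 102 176
```

```text
to [444.8, -116.1, 102.0, 176.0] legs 2 rows total 5.8 leg shift [0.5636 0.22   0.0035] turn(all) [-0.0002  0.001  -0.0584]
```

```bash
python3 -m inch '[[[0.56,0.22,0,0,0,0],[0.56,0.22,0,0,0,0],[0.56,0.22,0,0,0,0],[0.56,0.22,0,0,0,0]]]'
python3 -m inch '[[[0.56,0.22,0,0,0,-0.058],[0.56,0.22,0,0,0,-0.058],[0.56,0.22,0,0,0,-0.058],[0.56,0.22,0,0,0,-0.058],[0.56,0.22,0,0,0,-0.058],[0.56,0.22,0,0,0,-0.058]]]'
python3 snap.py sL;  python3 - <<'E'
from meas import *
lens("sL",(300,220),(319,248))
E
python3 plan.py 444.8 -116.1 11 176
```

```text
clock: 6.73
eef_pos: [533.8, -182.3, 99.2]
tcp_rot: [3.14, -0.012, 2.889]
contact_force: [-0.4, 0.4, 0.1]
opening: 0.505
grasp_force: 0.0
clock: 7.23
eef_pos: [445.6, -116.2, 102.0]
tcp_rot: [-3.142, -0.0, 3.071]
contact_force: [-0.6, -0.2, 0.3]
opening: 0.497
grasp_force: 0.0
7.2333 [ 445.61651415 -116.17703431  102.02767427] [-3.14152569e+00 -6.47026164e-05  3.07065393e+00] 0.03144531691102161
sL [ 4.440e+02 -1.164e+02  4.980e+01  4.960e+01  1.760e+02  2.000e-01]
 block [ 4.418e+02 -1.162e+02  1.710e+01  1.220e+01  1.760e+02  2.000e-01]
to [444.8, -116.1, 11.0, 176.0] legs 1 rows total 2.2 leg shift [0.0074 0.0015 0.4559] turn(all) [-0.      0.0001 -0.0005]
```

```bash
python3 -m inch '[[[0.007,0,0.3,0,0,0],[0.007,0,0.456,0,0,0],[0.007,0,0.456,0,0,0],[0.007,0,0.456,0,0,0],[0.007,0,0.456,0,0,0]]]'
python3 -m inch '[[[0,0,0,0,0,0],[0,0,0,0,0,0],[0,0,0,0,0,0],[0,0,0,0,0,0],[0,0,0,0,0,0],[0,0,0,0,0,0]]]' -1 40
python3 -m inch '[[[0,0,-0.4,0,0,0],[0,0,-0.4,0,0,0],[0,0,-0.4,0,0,0],[0,0,-0.4,0,0,0]]]'
python3 plan.py 457.2 278 92 192
```

```text
clock: 7.7
eef_pos: [444.3, -116.3, 11.5]
tcp_rot: [3.141, -0.001, 3.07]
contact_force: [0.6, 0.5, 1.1]
opening: 0.5
grasp_force: 0.0
clock: 8.2
eef_pos: [445.4, -116.4, 13.2]
tcp_rot: [-3.141, 0.004, 3.07]
contact_force: [-0.8, 0.7, 5.9]
opening: 0.152
grasp_force: 39.5
clock: 8.53
eef_pos: [446.2, -116.6, 94.6]
tcp_rot: [-3.14, 0.007, 3.071]
contact_force: [0.8, 0.7, -0.7]
opening: 0.152
grasp_force: 39.3
to [457.2, 278.0, 92.0, 192.0] legs 2 rows total 9.5 leg shift [0.0426 0.9859 0.0048] turn(all) [-0.0007  0.0021 -0.0893]
```

```bash
python3 -m inch '[[[0.04,0.986,0,0,0,0],[0.04,0.986,0,0,0,0],[0.04,0.986,0,0,0,0],[0.04,0.986,0,0,0,0],[0.04,0.986,0,0,0,0],[0.04,0.986,0,0,0,0]]]'
python3 -m inch '[[[0.04,0.986,0,0,0,-0.089],[0.04,0.986,0,0,0,-0.089],[0.04,0.986,0,0,0,-0.089],[0.04,0.986,0,0,0,-0.089],[0.04,0.986,0,0,0,-0.089],[0.04,0.986,0,0,0,-0.089],[0.04,0.986,0,0,0,-0.089]]]'
python3 plan.py 458.0 278 40 192; python3 snap.py sP
python3 - <<'E'
from meas import *
im,cm=load("sP"); g=cv2.GaussianBlur(im.max(2),(3,3),0).astype(int)
L=np.array([(np.argmax(g[y,200:320]<90)+199.5,y) for y in range(160,290,5)]); 
print(L[::4].tolist()); print([int(np.argmax(g[100:250,x]<90)+100) for x in range(250,400,10)]); print([int(450-np.argmax(g[y,330:450][::-1]<90)) for y in range(160,290,10)])
E
```

```text
clock: 9.03
eef_pos: [450.0, 85.6, 91.3]
tcp_rot: [3.14, 0.001, 3.074]
contact_force: [1.1, -0.5, -0.4]
opening: 0.153
grasp_force: 39.4
clock: 9.62
eef_pos: [455.5, 279.5, 90.9]
tcp_rot: [-3.141, -0.0, -2.93]
contact_force: [0.8, -1.1, -0.8]
opening: 0.149
grasp_force: 39.4
to [458.0, 278.0, 40.0, 192.0] legs 1 rows total 1.2 leg shift [-0.0106 -0.0096  0.2544] turn(all) [-0.0001 -0.0001  0.0006]
9.6167 [455.54975259 279.4535873   90.88310689] [-3.14128530e+00 -3.86817572e-04 -2.93039805e+00] 0.04268270500005131
[[199.5, 160.0], [252.5, 180.0], [253.5, 200.0], [254.5, 220.0], [254.5, 240.0], [255.5, 260.0], [256.5, 280.0]]
[100, 173, 173, 173, 173, 173, 173, 173, 173, 173, 173, 173, 173, 174, 100]
[450, 450, 381, 380, 380, 379, 379, 379, 379, 378, 378, 377, 377]
```

View pics/sP.png

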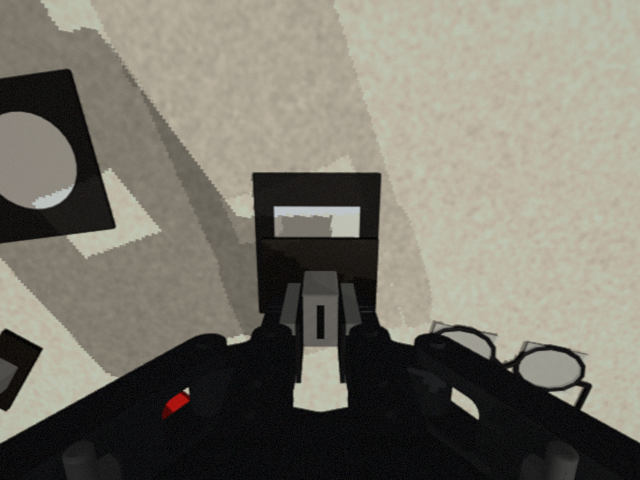

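The square lens is square to the pad, whose top corners are at (252,172) and (381,173).

```bash
cat >> meas.py <<'E'
def padc(n,a,b):
    im,cm=load(n); a,b=cast(cm,[a,b],4); u=(b-a)/np.linalg.norm(b-a); m=np.array([u[1],-u[0]])
    c=[(a+b)/2+48*k*m for k in(1,-1)]; print("width",np.linalg.norm(b-a),"yaw",np.degrees(np.arctan2(u[1],u[0]))-90,"centre",max(c,key=np.linalg.norm))
E
python3 - <<'E'
from meas import *
padc("sP",(252,172.5),(381.5,173))
E
```

```text
width 79.45925755141042 yaw 11.924776836514297 centre [457.34549311 278.01872699]
```

```bash
python3 -m inch '[[[-0.011,-0.01,0.25,0,0,0],[-0.011,-0.01,0.25,0,0,0],[-0.011,-0.01,0.25,0,0,0],[-0.011,-0.01,0.25,0,0,0],[-0.011,-0.01,0.25,0,0,0]]]'
python3 plan.py 458.0 278 16 192
```

```text
clock: 10.08
eef_pos: [459.0, 276.6, 42.3]
tcp_rot: [3.141, 0.0, -2.934]
contact_force: [-0.8, 0.4, -0.5]
opening: 0.15
grasp_force: 39.4
to [458.0, 278.0, 16.0, 192.0] legs 1 rows total 0.6 leg shift [0.0035 0.0079 0.1314] turn(all) [ 0.      0.0001 -0.0006]
```

```bash
python3 -m inch '[[[0.004,0.007,0.13,0,0,0],[0.004,0.007,0.13,0,0,0],[0.004,0.007,0.13,0,0,0],[0.004,0.007,0.13,0,0,0],[0.004,0.007,0.13,0,0,0]]]'
python3 plan.py 458.0 278 16 192
```

```text
clock: 10.5
eef_pos: [457.7, 278.2, 16.1]
tcp_rot: [3.141, 0.001, -2.933]
contact_force: [-0.4, 0.1, -0.1]
opening: 0.152
grasp_force: 42.0
to [458.0, 278.0, 16.0, 192.0] legs 1 rows total 0.0 leg shift [-0.0013 -0.0015  0.0006] turn(all) [ 0.0001  0.0002 -0.0004]
```

```bash
python3 -m inch '[[[0,0,0.004,0,0,0],[0,0,0.004,0,0,0],[0,0,0.004,0,0,0],[0,0,0.004,0,0,0],[0,0,0.004,0,0,0]]]' 0
python3 -m inch '[[[0,0,-0.45,0,0,0],[0,0,-0.45,0,0,0],[0,0,-0.45,0,0,0],[0,0,-0.45,0,0,0]]]'
python3 snap.py sD; python3 plan.py 643 289.1 102 191
```

```text
clock: 10.92
eef_pos: [457.4, 278.2, 14.5]
tcp_rot: [-3.142, -0.0, -2.933]
contact_force: [-1.5, -0.1, 0.4]
opening: 0.502
grasp_force: 0.0
clock: 11.25
eef_pos: [459.4, 279.4, 107.5]
tcp_rot: [3.14, 0.005, -2.933]
contact_force: [0.2, 0.3, 0.7]
opening: 0.497
grasp_force: 0.0
11.25 [459.38358962 279.4369883  107.4751661 ] [ 3.13968655  0.00546708 -2.93312751] 0.05131252093740185
to [643.0, 289.1, 102.0, 191.0] legs 1 rows total 4.4 leg shift [-0.9149 -0.1404  0.0202] turn(all) [0.0003 0.0008 0.0052]
```

View pics/sD.png

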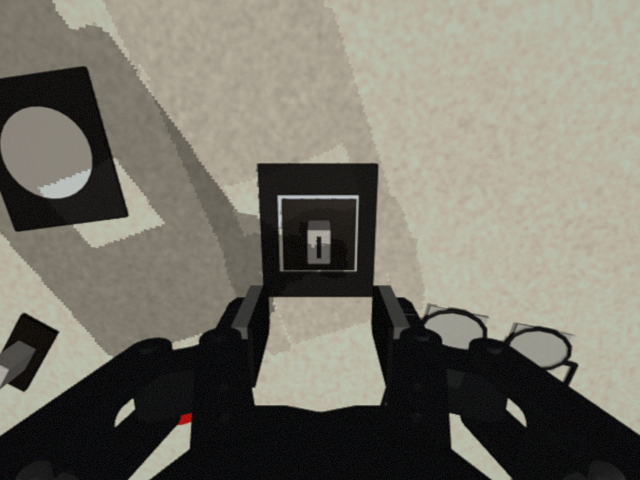

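The square lens is centred with an even rim. Now the round lens.

```bash
python3 -m inch '[[[-0.915,-0.14,0.02,0,0,0.005],[-0.915,-0.14,0.02,0,0,0.005],[-0.915,-0.14,0.02,0,0,0.005],[-0.915,-0.14,0.02,0,0,0.005],[-0.915,-0.14,0.02,0,0,0.005],[-0.915,-0.14,0.02,0,0,0.005],[-0.915,-0.14,0.02,0,0,0.005]]]'
python3 snap.py rL;  python3 - <<'E'
from meas import *
lens("rL",(295,238),(319,248))
E
python3 plan.py 643 289.1 11 191
```

```text
clock: 11.88
eef_pos: [641.6, 287.9, 97.7]
tcp_rot: [-3.141, -0.004, -2.95]
contact_force: [-1.0, -0.8, -0.7]
opening: 0.499
grasp_force: 0.0
11.8833 [641.63117324 287.90618357  97.65830437] [-3.14083895 -0.00355061 -2.94982724] 0.04415443786526139
rL [ 6.435e+02  2.896e+02  5.290e+01  5.280e+01  1.100e+01 -1.000e-01]
 block [6.360e+02 2.878e+02 1.200e+01 4.600e+00 1.050e+02 4.000e-01]
to [643.0, 289.1, 11.0, 191.0] legs 1 rows total 2.1 leg shift [-0.0144  0.0035  0.435 ] turn(all) [-0.0003 -0.0013  0.0001]
```

View pics/rL.png

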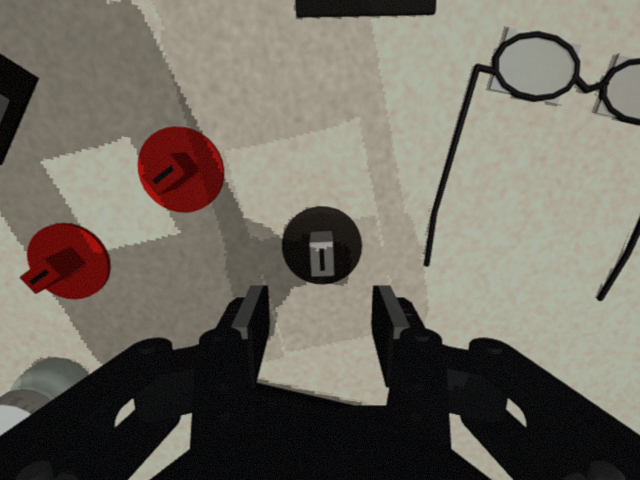

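The round lens is mid-frame at (322,245) with its block aligned to the tool. The reds are clear at (181,168) and (68,260). I'll check the clearance to the glasses case.

Run:
```python
from meas import *
for z in(0,45): print(cast(cam("scene"),[(436,397),(560,438),(418,440)],z).round(), cast(cam("side"),[(97,303),(133,325)],z).round())
```

```text
[[729. 235.]
 [732. 390.]
 [802. 229.]] [[842. 218.]
 [767. 224.]]
[[766. 238.]
 [770. 381.]
 [833. 233.]] [[805. 232.]
 [736. 238.]]
```

```bash
python3 -m inch '[[[-0.011,0.006,0.3,0,0,0],[-0.011,0.006,0.43,0,0,0],[-0.011,0.006,0.43,0,0,0],[-0.011,0.006,0.43,0,0,0],[-0.011,0.006,0.43,0,0,0]]]'
python3 -m inch '[[[0,0,0,0,0,0],[0,0,0,0,0,0],[0,0,0,0,0,0],[0,0,0,0,0,0],[0,0,0,0,0,0],[0,0,0,0,0,0]]]' -1 40
python3 -m inch '[[[0,0,-0.4,0,0,0],[0,0,-0.4,0,0,0],[0,0,-0.4,0,0,0],[0,0,-0.4,0,0,0]]]'
python3 plan.py 441 94.8 92 199.6
```

```text
clock: 12.35
eef_pos: [643.8, 290.6, 15.5]
tcp_rot: [-3.142, -0.0, -2.948]
contact_force: [-0.2, -0.5, 2.2]
opening: 0.498
grasp_force: 0.0
clock: 12.85
eef_pos: [645.7, 291.1, 17.2]
tcp_rot: [3.141, 0.004, -2.949]
contact_force: [-0.9, -0.6, 8.1]
opening: 0.147
grasp_force: 40.3
clock: 13.18
eef_pos: [646.5, 291.3, 98.9]
tcp_rot: [3.14, 0.007, -2.949]
contact_force: [1.1, 0.9, 0.6]
opening: 0.152
grasp_force: 39.3
to [441.0, 94.8, 92.0, 199.6] legs 2 rows total 6.8 leg shift [ 0.5985 -0.3839  0.0124] turn(all) [ 0.0003  0.0022 -0.0476]
```

```bash
python3 -m inch '[[[0.6,-0.384,0,0,0,0],[0.6,-0.384,0,0,0,0],[0.6,-0.384,0,0,0,0],[0.6,-0.384,0,0,0,0],[0.6,-0.384,0,0,0,0]]]'
python3 -m inch '[[[0.6,-0.384,0,0,0,-0.048],[0.6,-0.384,0,0,0,-0.048],[0.6,-0.384,0,0,0,-0.048],[0.6,-0.384,0,0,0,-0.048],[0.6,-0.384,0,0,0,-0.048],[0.6,-0.384,0,0,0,-0.048]]]'
python3 plan.py 442.5 95.1 40 199.6; python3 snap.py rP
```

```text
clock: 13.6
eef_pos: [536.6, 188.9, 93.5]
tcp_rot: [-3.141, -0.005, -2.95]
contact_force: [0.5, 0.3, -1.0]
opening: 0.15
grasp_force: 39.3
clock: 14.1
eef_pos: [438.2, 93.3, 94.6]
tcp_rot: [3.142, 0.001, -2.799]
contact_force: [0.8, 0.3, 0.4]
opening: 0.15
grasp_force: 39.3
to [442.5, 95.1, 40.0, 199.6] legs 1 rows total 1.3 leg shift [-0.0232  0.001   0.2731] turn(all) [0.     0.0002 0.0001]
14.1 [438.16288923  93.34467154  94.62376243] [ 3.14156489e+00  6.14732170e-04 -2.79928916e+00] 0.04501040069745944
```

View pics/rP.png

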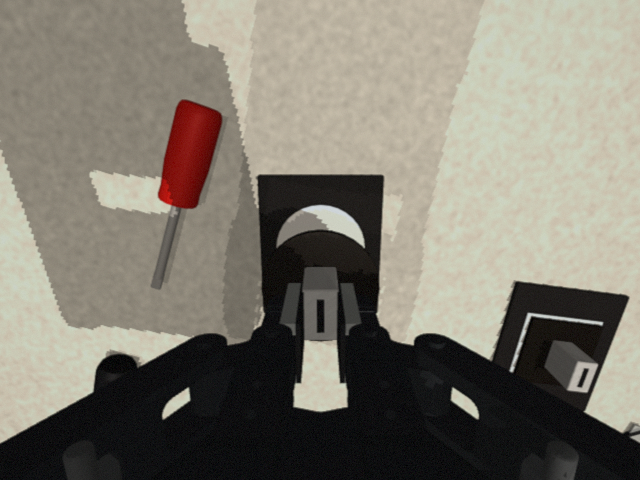

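The round lens is in hand: its far edge apex is at y=231 and the slot centre at (321,316). The pad's top corners are (258,176) and (384,176).

Run:
```python
from meas import *
c=r.camera_info("wrist"); K,m=c["K"],c["mount"]
def ray(px): return m[:3,:3]@np.linalg.solve(K,[*px,1]),m[:3,3]
for n,ext,ys,ye in(("half",32,330,229.5),("sq",25,322,237.5),("rnd",27,316,231)):
    (d1,o),(d2,_)=ray((321,ys)),ray((321,ye))
    k1,k2=d1[0]/d1[2],d2[0]/d2[2]
    # x0=o+k1*(h-30-oz); x0+ext=o+k2*(h-4-oz)
    M=np.array([[1,-k1],[1,-k2]]); b=[o[0]+k1*(-30-o[2]),o[0]+k2*(-4-o[2])-ext]
    print(n,"x0,h",np.linalg.solve(M,b))
padc("rP",(258,176),(384,175.5))
```

```text
half x0,h [-1.14480544 11.04436197]
sq x0,h [ 2.64149266 10.15468897]
rnd x0,h [ 1.8276428  16.38463398]
width 78.7332397426802 yaw 19.878362357928964 centre [441.32810769  95.82115933]
```

```bash
python3 -m inch '[[[-0.02,0.003,0.27,0,0,0],[-0.02,0.003,0.27,0,0,0],[-0.02,0.003,0.27,0,0,0],[-0.02,0.003,0.27,0,0,0],[-0.02,0.003,0.27,0,0,0]]]'
python3 plan.py 442.6 95.5 20.5 199.6
```

```text
clock: 14.57
eef_pos: [442.8, 96.1, 41.1]
tcp_rot: [-3.141, 0.001, -2.798]
contact_force: [0.2, 0.4, -0.5]
opening: 0.149
grasp_force: 39.3
to [442.6, 95.5, 20.5, 199.6] legs 1 rows total 0.5 leg shift [ 0.0019 -0.0025  0.1028] turn(all) [-0.      0.0003  0.0006]
```

```bash
python3 -m inch '[[[0.002,-0.002,0.103,0,0,0],[0.002,-0.002,0.103,0,0,0],[0.002,-0.002,0.103,0,0,0],[0.002,-0.002,0.103,0,0,0],[0.002,-0.002,0.103,0,0,0]]]'
python3 plan.py 442.6 95.5 20.5 199.6
```

```text
clock: 14.98
eef_pos: [441.9, 95.2, 20.6]
tcp_rot: [-3.141, 0.001, -2.798]
contact_force: [-0.0, 0.4, 0.3]
opening: 0.15
grasp_force: 41.3
to [442.6, 95.5, 20.5, 199.6] legs 1 rows total 0.0 leg shift [-0.0039  0.0003  0.0005] turn(all) [-0.      0.0003  0.0005]
```

```bash
python3 -m inch '[[[-0.003,0,0.001,0,0,0],[-0.003,0,0.001,0,0,0],[-0.003,0,0.001,0,0,0]]]'
python3 -m inch '[[[0,0,0,0,0,0],[0,0,0,0,0,0],[0,0,0,0,0,0],[0,0,0,0,0,0]]]' 0
python3 -m inch '[[[0,0,-0.42,0,0,0],[0,0,-0.42,0,0,0],[0,0,-0.42,0,0,0],[0,0,-0.42,0,0,0]]]'
python3 snap.py rD; python3 plan.py 596.3 78.2 102 156.6
```

```text
clock: 15.23
eef_pos: [442.2, 95.3, 20.0]
tcp_rot: [-3.142, 0.001, -2.798]
contact_force: [-0.9, 0.3, 3.8]
opening: 0.152
grasp_force: 41.8
clock: 15.57
eef_pos: [441.9, 95.2, 19.6]
tcp_rot: [3.142, -0.0, -2.798]
contact_force: [-0.4, 0.1, -1.4]
opening: 0.501
grasp_force: 0.0
clock: 15.9
eef_pos: [443.7, 95.6, 105.8]
tcp_rot: [-3.141, 0.005, -2.798]
contact_force: [0.2, 0.2, -1.3]
opening: 0.497
grasp_force: 0.0
15.9 [443.73644017  95.55232531 105.76653939] [-3.14091     0.00487014 -2.79811379] 0.0473797777338233
to [596.3, 78.2, 102.0, 156.6] legs 1 rows total 6.0 leg shift [-0.6953 -0.3396  0.0133] turn(all) [2.000e-04 7.000e-04 2.393e-01]
```

View pics/rD.png

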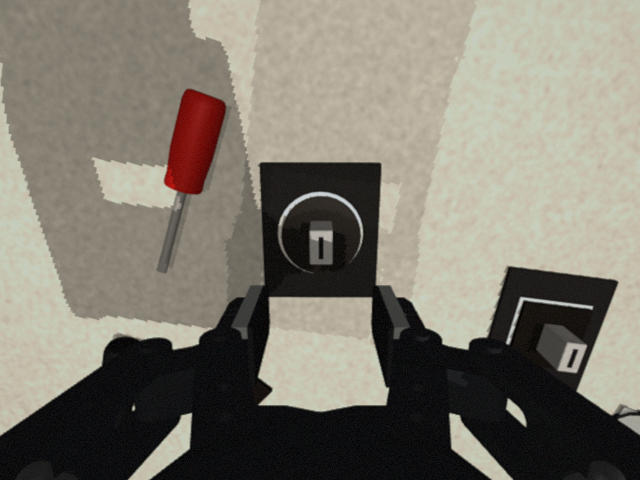

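The round lens is within about 1 mm of centre. The slim lens is last.

```bash
python3 -m inch '[[[-0.695,-0.34,0.013,0,0,0.239],[-0.695,-0.34,0.013,0,0,0.239],[-0.695,-0.34,0.013,0,0,0.239],[-0.695,-0.34,0.013,0,0,0.239],[-0.695,-0.34,0.013,0,0,0.239],[-0.695,-0.34,0.013,0,0,0.239],[-0.695,-0.34,0.013,0,0,0.239],[-0.695,-0.34,0.013,0,0,0.239]]]'
python3 -m inch '[[[0,0,0,0,0,0],[0,0,0,0,0,0],[0,0,0,0,0,0]]]'
python3 snap.py tL;  python3 - <<'E'
from meas import *
lens("tL",(320,210),(319,248))
E
python3 plan.py 596.3 78.2 11 156.6
```

```text
clock: 16.62
eef_pos: [594.5, 77.8, 99.3]
tcp_rot: [-3.14, -0.003, 2.738]
contact_force: [-0.4, 0.2, -0.2]
opening: 0.505
grasp_force: 0.0
clock: 16.87
eef_pos: [595.4, 78.1, 100.9]
tcp_rot: [-3.141, -0.0, 2.736]
contact_force: [0.4, 0.6, 1.2]
opening: 0.502
grasp_force: 0.0
16.8667 [595.42138184  78.07368627 100.94771366] [-3.14147668e+00 -2.42463713e-04  2.73636289e+00] 0.010317032395629738
tL [596.3  77.3  61.3  27.1 157.2   0. ]
 block [ 5.965e+02  7.740e+01  2.050e+01  1.280e+01  1.572e+02 -1.000e-01]
to [596.3, 78.2, 11.0, 156.6] legs 1 rows total 2.2 leg shift [-0.0031  0.0019  0.4506] turn(all) [0.     0.     0.0009]
```

```bash
python3 -m inch '[[[-0.006,-0.001,0.3,0,0,-0.002],[-0.006,-0.001,0.45,0,0,-0.002],[-0.006,-0.001,0.45,0,0,-0.002],[-0.006,-0.001,0.45,0,0,-0.002],[-0.006,-0.001,0.45,0,0,-0.002]]]'
python3 -m inch '[[[0,0,0,0,0,0],[0,0,0,0,0,0],[0,0,0,0,0,0],[0,0,0,0,0,0],[0,0,0,0,0,0],[0,0,0,0,0,0]]]' -1 40
python3 -m inch '[[[0,0,-0.4,0,0,0],[0,0,-0.4,0,0,0],[0,0,-0.4,0,0,0],[0,0,-0.4,0,0,0]]]'
python3 plan.py 478.2 -264.3 92 199.6
```

```text
clock: 17.33
eef_pos: [597.1, 77.4, 11.9]
tcp_rot: [-3.142, -0.0, 2.741]
contact_force: [0.3, 0.2, -0.4]
opening: 0.498
grasp_force: 0.0
clock: 17.83
eef_pos: [598.4, 77.6, 13.4]
tcp_rot: [3.14, 0.003, 2.741]
contact_force: [0.0, 0.1, 6.8]
opening: 0.155
grasp_force: 40.1
clock: 18.17
eef_pos: [599.2, 77.6, 94.9]
tcp_rot: [3.138, 0.006, 2.741]
contact_force: [0.8, -0.0, -1.2]
opening: 0.155
grasp_force: 39.3
to [478.2, -264.3, 92.0, 199.6] legs 2 rows total 8.7 leg shift [-0.0551 -0.9052  0.0044] turn(all) [ 0.0004  0.0022 -0.2365]
```

```bash
python3 -m inch '[[[-0.055,-0.905,0,0,0,0],[-0.055,-0.905,0,0,0,0],[-0.055,-0.905,0,0,0,0],[-0.055,-0.905,0,0,0,0],[-0.055,-0.905,0,0,0,0],[-0.055,-0.905,0,0,0,0]]]'
python3 -m inch '[[[-0.055,-0.905,0,0,0,-0.237],[-0.055,-0.905,0,0,0,-0.237],[-0.055,-0.905,0,0,0,-0.237],[-0.055,-0.905,0,0,0,-0.237],[-0.055,-0.905,0,0,0,-0.237],[-0.055,-0.905,0,0,0,-0.237],[-0.055,-0.905,0,0,0,-0.237],[-0.055,-0.905,0,0,0,-0.237]]]'
python3 -m inch '[[[0,0,0,0,0,0],[0,0,0,0,0,0]]]'
python3 plan.py 479.5 -263.8 40 199.6; python3 snap.py tP
```

```text
clock: 18.67
eef_pos: [534.2, -96.5, 90.6]
tcp_rot: [-3.141, -0.001, 2.737]
contact_force: [0.3, 0.2, -0.8]
opening: 0.152
grasp_force: 39.4
clock: 19.33
eef_pos: [475.6, -264.3, 90.7]
tcp_rot: [3.141, -0.0, -2.797]
contact_force: [0.3, -0.5, 0.3]
opening: 0.153
grasp_force: 39.5
clock: 19.5
eef_pos: [475.9, -263.8, 90.9]
tcp_rot: [3.141, -0.0, -2.799]
contact_force: [1.0, -0.0, -0.0]
opening: 0.153
grasp_force: 39.5
to [479.5, -263.8, 40.0, 199.6] legs 1 rows total 1.2 leg shift [-0.0168 -0.0061  0.2543] turn(all) [ 0.0001 -0.0001  0.0001]
19.5 [ 475.93540146 -263.79265091   90.86726226] [ 3.14126612e+00 -1.65702523e-04 -2.79906983e+00] 0.00553427174045331
```

View pics/tP.png

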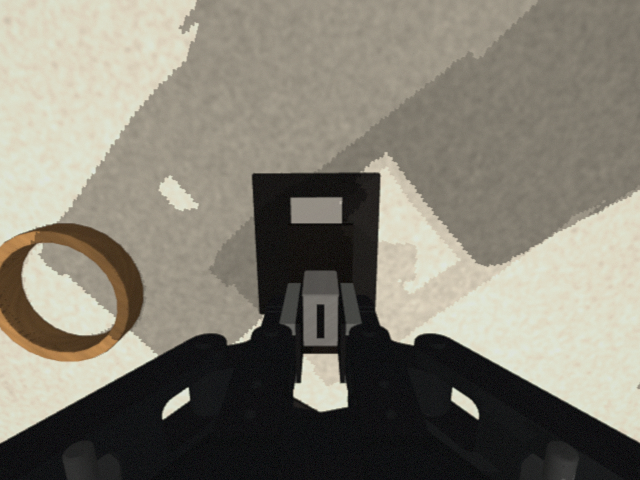

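The slim lens is in hand: far edge at y=223, slot at (320,321). The pad's top corners are (252,173) and (380,173).

Run:
```python
from meas import *
c=r.camera_info("wrist"); K,m=c["K"],c["mount"]
ray=lambda px:(m[:3,:3]@np.linalg.solve(K,[*px,1]),m[:3,3])
(d1,o),(d2,_)=ray((321,321)),ray((321,223)); k1,k2=d1[0]/d1[2],d2[0]/d2[2]
print(np.linalg.solve([[1,-k1],[1,-k2]],[o[0]+k1*(-30-o[2]),o[0]+k2*(-4-o[2])-31]))
padc("tP",(252,173),(380,173.5))
```

```text
[ 2.6872252  10.82588378]
width 78.55806552532282 yaw 19.442856990901134 centre [ 478.38212414 -265.19987128]
```

```bash
python3 -m inch '[[[-0.014,-0.006,0.25,0,0,0],[-0.014,-0.006,0.25,0,0,0],[-0.014,-0.006,0.25,0,0,0],[-0.014,-0.006,0.25,0,0,0],[-0.014,-0.006,0.25,0,0,0],[-0.014,-0.006,0.25,0,0,0]]]'
python3 plan.py 479.7 -264.1 16 199.6
```

```text
clock: 20.05
eef_pos: [479.5, -265.1, 42.4]
tcp_rot: [-3.14, 0.001, -2.798]
contact_force: [-0.0, -0.4, -0.3]
opening: 0.152
grasp_force: 39.4
to [479.7, -264.1, 16.0, 199.6] legs 1 rows total 0.6 leg shift [-0.0023  0.0044  0.1318] turn(all) [-0.0004  0.0004  0.0004]
```

```bash
python3 -m inch '[[[-0.003,0.004,0.131,0,0,0],[-0.003,0.004,0.131,0,0,0],[-0.003,0.004,0.131,0,0,0],[-0.003,0.004,0.131,0,0,0],[-0.003,0.004,0.131,0,0,0]]]'
python3 plan.py 479.7 -264.1 15.5 199.6
```

```text
clock: 20.47
eef_pos: [479.1, -263.8, 15.5]
tcp_rot: [-3.141, 0.0, -2.798]
contact_force: [-0.4, 1.4, -1.2]
opening: 0.152
grasp_force: 42.5
to [479.7, -264.1, 15.5, 199.6] legs 1 rows total 0.0 leg shift [-0.0022 -0.0022 -0.    ] turn(all) [-0.0001  0.0001  0.0004]
```

```bash
python3 -m inch '[[[-0.002,-0.002,0.001,0,0,0],[-0.002,-0.002,0.001,0,0,0],[-0.002,-0.002,0.001,0,0,0]]]'
python3 -m inch '[[[0,0,0,0,0,0],[0,0,0,0,0,0],[0,0,0,0,0,0],[0,0,0,0,0,0]]]' 0
python3 -m inch '[[[0,0,-0.45,0,0,0],[0,0,-0.45,0,0,0],[0,0,-0.45,0,0,0],[0,0,-0.45,0,0,0],[0,0,-0.45,0,0,0]]]'
python3 snap.py tD
python3 - <<'E'
import cv2,numpy as np
from rig import r
f=cv2.imread
a=lambda n:cv2.resize(f(f"pics/{n}.png")[150:310,245:395],(300,300),interpolation=cv2.INTER_CUBIC)
cv2.imwrite("pics/fin.png",np.vstack([np.hstack([a("tD"),a("rD")]),np.hstack([a("sD"),a("hD")])]))
E
```

```text
clock: 20.72
eef_pos: [479.2, -263.9, 15.3]
tcp_rot: [3.141, -0.0, -2.798]
contact_force: [-2.3, 0.1, 5.8]
opening: 0.152
grasp_force: 43.6
clock: 21.05
eef_pos: [479.6, -264.0, 14.7]
tcp_rot: [-3.142, 0.0, -2.798]
contact_force: [0.1, -0.5, -0.9]
opening: 0.499
grasp_force: 0.0
clock: 21.47
eef_pos: [479.7, -264.1, 104.8]
tcp_rot: [-3.141, 0.001, -2.798]
contact_force: [0.1, -0.0, -0.2]
opening: 0.504
grasp_force: 0.0
21.4667 [ 479.65666546 -264.06553464  104.81682332] [-3.14077240e+00  6.91732675e-04 -2.79810499e+00] 0.03133980972573167
```

View pics/fin.png

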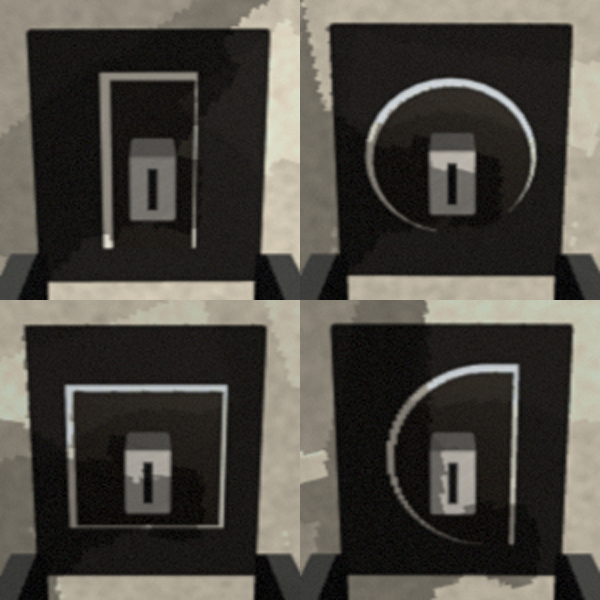

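The final crops show all four lenses flat, block up, and within about 1 mm of their silhouettes. The half-moon's straight edge is on the silhouette's straight edge, and the gripper is clear.

```bash
python3 -c "
from rig import r;print(r.sign_off())"
```

```text
the job is handed in; nothing more can be done
None
```

All four lenses are on their own pads, flat with the block up, released within about 1 mm of their silhouettes, and the job was handed in at about 21.5 s; the red look-alikes were not touched.

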